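# Pull the proving cabinet's sash down with the hook pole

### The job

Pick up the wooden-handled hook pole from the pastry board, put its hook through the brass ring on the raised sash of the small proving cabinet, and pull the sash all the way down until you feel it bear firmly on its rubber stop (hold a pull of about 16 N for a moment, never more than 25 N). Then unhook it without lifting the sash again and lay the pole flat on the pastry board again, about where it was. Move the sash only with the hook, not with the fingers, and leave the plain blue scoop and the small blue-and-white patterned box where they are.

Things in the scene. Friction and masses are not known exactly. Their poses are not given: they have to be found in the camera images.
- hook_pole: Loose, 0.14 to 0.24 kg, lying on the right-hand pastry board (top at z = 26 mm). Origin: centre of the handle's underside; x towards the hook, z up. Dark wood handle 140 long (x -70 to 70), 22 wide, 28 mm high. At z = 14 a brass ferrule, then a 7 mm steel rod to x = 170, bent there to the left (+y): a 7 mm thick prong 32 mm long, leaning a bit back (tip at x 167, y 32). Balances near x = 20 mm.
- handle (a point): Good place to grip the pole, on the handle's axis: x = 20, y = 0, z = 14 mm in the pole's frame. Same axes as the pole.
- hook (a point): Middle of the steel prong: x = 168.5, y = 16, z = 14 mm in the pole's frame. Same axes as the pole.
- case: Fixed proving cabinet, light wood and white, 270 deep (x), 240 wide, 270 mm high. Origin: centre of its underside; its front (-x) looks roughly at the robot. Above an upright front board 66 mm high the front slopes back at 40 degrees from level (from x -140, z 75 to x 90, z 268), with an aluminium guide rail 14 mm proud along each side. The sash slides on this slope between the rails.
- sash_panel (a joint): How far the sash is open along the slope (m): 0.075 to 0.10 at the start, 0 when it is down on the rubber stop strip at the slope's foot, which yields under 1 mm, so the pull then rises at once. The strip is clamped anywhere within 20 mm, so where the sash stops differs. The sash slides stiffly (5 N) and stays where left. Wooden frame, clear pane: 180 up the slope, 214 wide, 10 mm thick.
- ring (a point): Centre of the brass ring on the middle of the sash's upper rail, 34 mm out from the sash's face. Stands in the cabinet's x-z plane: its hole runs sideways (hole 23 mm across, bar 8 mm thick, 39 mm outside). It slides loosely (1.5 N) up to 18 mm along the slope in its track before it draws the sash; how much is left is unknown. Axes: x up the slope, y as the cabinet's, z out from the slope.
- blue_box: Small box with a blue and white pattern, loose, 73x107x34 mm, standing on the tablecloth in front of the board; bystander. Origin at the centre of its underside.
- blue_scoop: Plain blue open-fronted scoop box, loose, 94x114x33 mm, standing on the pastry board right of the pole; bystander. Origin at the centre of its underside.

How it is judged (in metres and radians):
On the way, in this order (a step that is already met when the one before it is completed fails the run):
1. the hook's prong is through the ring while the sash is still up (distance between hook and ring below 0.013 m and value of joint sash_panel above 0.05 m), for 0.2 s.
2. with the hook in the ring, the sash is pulled down onto its stop and held there with a pull above 12 N (distance between hook and ring below 0.016 m and value of joint sash_panel below 0.002 m and contact force between hook_pole and sash_panel above 12 N), for 0.2 s.
At the end, for the whole second after the job is handed in: The sash is closed (opening under 3 mm) and the pole lies flat and at rest on the pastry board: its grip point within 10 cm of where it started and 7 to 24 mm above the board's top, its hook less than 34 mm above it (value of joint sash_panel below 0.003 m and distance of handle from where it was at the start of the episode below 0.1 m and height (world z) of handle between 0.033 and 0.05 m and height (world z) of hook below 0.06 m and linear speed of hook_pole below 0.02 m/s); the robot touches nothing.
It fails at once if the pole pushes or pulls on the sash or its ring with more than 25 N (contact force between hook_pole and sash_panel above 25 N).
It fails at once if the fingers touch the sash (contact force between the fingers and sash_panel above 1 N).
It fails at once if the blue box is moved more than 2 cm (distance of blue_box from where it was at the start of the episode above 0.02 m).
It fails at once if the blue scoop is moved more than 2 cm (distance of blue_scoop from where it was at the start of the episode above 0.02 m).
It also fails if it takes over 62 s, if anything falls off the work surface, if the arm or the gripper's body presses on something with over 40 N, if the wrist force passes 120 N, or if a joint passes its speed limit or range.

### The arm

A 6-joint arm with a two-finger parallel gripper is mounted at the origin on a cart in front of the work surface, level with it; the furniture and walls round the work are solid. World frame = base frame: x ahead of the robot, y to its left, z up, the work surface at z = 0. Lengths are in m, angles in degrees, forces in N, time in s.
With the tool pointing down it reaches from about 0.35 to 0.875 m from the base axis. Payload 4.2 kg.
Tool frame: the origin (TCP) lies midway between the tips of the shut fingers; the grasp point (between the pads) lies 19 mm behind it (r.pinch_z is the distance from the TCP to the grasp point, in m); z points along the fingers, y is the line along which they close (so a half turn about z gives the same grasp; the last joint's range is limited). The gripper opens to 87 mm and grips with 3 to 60 N. Pads are 19 mm wide; open, the fingers measure 117 mm over their backs; the gripper's body (75 mm by 190 mm) begins 51 mm behind the grasp point.
Start: joints at [82.254, 22.042, 0.453, 0, -68.411, -14.817], TCP at [0.24, 0.577, 0.223] pointing down, gripper open.
Joint ranges: [-179.83, 179.83], [-69.29, 118.12], [-61.27, 80.66], [-181.25, 117.63], [-171.15, -9.14], [-177.46, 177.46]. Speed limits (degrees/s): [159.86, 159.86, 180, 180, 180, 180].

### API

Orientations are given as a 3x3 rotation matrix whose columns are the frame's x, y, z axes.
In Python, from station import r, imaging, models gives the robot as it stands. The module is installed in compiled form; this text tells all that it offers.
- The arm moves only by the tool apply_moves, never from a script. Its argument "moves" is a list of rows, each a list of 2 entries, a list of its own where there are three numbers: the shift along the tool's x, y, z in m, then the turn about the tool's z in degrees. A call has 1 to 5 rows; each row shifts and turns the commanded pose from where the row before left it, along the tool's axes as they then stand; what a row does not reach is not made up. A row lasts 1/12 s, in which the tool goes at most 41.7 mm and 7.16 degrees, less where a joint would pass 70% of its speed; a pose out of reach is approached as far as the arm can. A call is refused whole if a number of a shift passes 0.0417 or a number of a turn 7.16, either way. A call with a gripper value outside its range is refused whole. "hand" is the finger opening in m, from 0 to 0.087, set as the call begins (left out, the last holds). The fingers move at their own pace and stop on an object; the grip force is fixed at half the most. Time passes only in rows, so rows that do not move let the fingers close. It gives the time, the measured TCP pose, the force, the opening and the grip force at its end, in the units of the state.
- r.sense(): the state, without advancing time (a new reading comes with each control period).
- imaging.capture(name): name is "side" or "top" or "wrist"; returns a dict with "frame" (400x640x3 uint8, blue, green, red), "intrinsics" (3x3 intrinsics, pixels), "eye" and "orientation" of the camera in the world. Camera axes: x right, y down, z forward; pixel columns grow to the right and rows downward; lengths in m; the calibration is good to about 2 mm. A picture is of the moment at which its call begins. There is no depth.
- r.finish_job(): hands the job in; it is judged then, once.
Trained networks look in a picture, given as the dict that the camera call returned (one of the last four; its "shot" number tells which), for a name from the list of things; names that differ only in an ending like _2 or _b are one class to them, and where a whole thing is asked for, a point or a joint stands for the part that bears it (a point fixed in the world has none). Each returns a list of dicts, best first, with "confidence" (0 to 1); they miss things now and then, are a little off and sometimes report something else, mostly with a low value. They report only what shows in the picture. A call takes as long as a camera call.
- models.cut_out(picture, target): "region" (400x640 bool, what is visible of it) and "extent" ([left, top, width, height] as shares, 0 to 1, of the picture: columns of its width, rows of its height, round what is visible of it).
- models.place_of(picture, target): "at" ([column, row] as shares, 0 to 1, of the picture: columns of its width, rows of its height: a listed point, or the origin of a listed thing).
The state is a dict: "time_s": time; "joints": joint angles; "joint_velocities": joint speeds; "effort": joint torques, N m; "tcp_pos": TCP position; "ee_rot": TCP orientation; "wrist_force": force on the tool from outside, world axes, zero at the start; "moment": the same for the moment, N m; "gripper_width": opening from 0.0 (shut) to 1.0 (fully open); "gripper_force": force on a finger pad.
Only numpy, scipy, OpenCV 4.12 (cv2) and the standard library are available. Lean on these libraries where they do the work, as an engineer would, in place of code of your own. Each camera call takes 0.05 s, during which the arm holds its last target. There are 200 camera calls.

## Working session

There is one attempt and no reset: what is moved stays moved. The work goes in short steps, Python scripts to look and compute and a tool call to move; the robot and the scene stay as the last step left them, time stands still between calls to the robot, and variables do not carry over. Pictures are saved under pics/ and viewed, at most 10 in all, crops included, and the job is handed in when it is done.

Besides the shell and the picture viewer there is one more tool, called after ">>>" as name(argument=value, ...), one argument or row to a line, values as JSON. apply_moves: Moves the arm, as the interface text tells. Its arguments: {"type":"object","properties":{"moves":{"type":"array"},"hand":{"type":"number"}},"required":["moves"]}

```bash
mkdir -p pics; cat > h.py <<'E'
import numpy as np, cv2
from station import r, imaging, models
def ray(p,uv):
    K=np.array(p["intrinsics"]);R=np.array(p["orientation"]);e=np.array(p["eye"])
    d=R@np.linalg.solve(K,[uv[0],uv[1],1.]);return e,d
def onz(p,uv,z):
    e,d=ray(p,uv);return e+d*(z-e[2])/d[2]
def proj(p,X):
    K=np.array(p["intrinsics"]);R=np.array(p["orientation"]);e=np.array(p["eye"])
    c=K@(R.T@(np.array(X)-e));return c[:2]/c[2]
def tri(obs):
    A=np.zeros((3,3));b=np.zeros(3)
    for p,uv in obs:
        e,d=ray(p,uv);d=d/np.linalg.norm(d);P=np.eye(3)-np.outer(d,d);A+=P;b+=P@e
    X=np.linalg.solve(A,b);return X,[np.round(proj(p,X)-uv,1) for p,uv in obs]
def at(p,n):
    o=models.place_of(p,n)
    return [(np.round(np.array(q["at"])*[640,400],1),round(q["confidence"],2)) for q in o]
E
python3 - <<'E'
from h import *
np.set_printoptions(precision=4,suppress=True)
s=r.sense();print(s["time_s"],s["tcp_pos"],s["ee_rot"],s["gripper_width"],r.pinch_z)
P={}
for n in("side","top"):
    p=imaging.capture(n);P[n]=p;cv2.imwrite(f"pics/{n}0.png",p["frame"]);print(n,p["eye"],p["orientation"],p["intrinsics"][0])
    for k in("hook_pole","handle","hook","case","ring","blue_box","blue_scoop"):print(k,at(p,k)[:2])
E
```

```text
0.0 [0.2395 0.5766 0.2214] [[ 0.9234 -0.3839 -0.0008]
 [-0.3839 -0.9234 -0.0021]
 [ 0.0001  0.0022 -1.    ]] 0.9983605039498551 0.0187
side [ 0.4603 -0.849   0.9265] [[ 0.9866 -0.1132  0.1176]
 [-0.1629 -0.6382  0.7524]
 [-0.0101 -0.7615 -0.6481]] [507.6759   0.     317.067 ]
hook_pole [(array([334.9, 266.9]), 0.75), (array([408.4, 260.3]), 0.71)]
handle [(array([344. , 263.3]), 0.8)]
hook [(array([408.9, 262.7]), 0.88)]
case [(array([284.8, 186.9]), 0.78)]
ring [(array([286.4, 102.4]), 0.52)]
blue_box []
blue_scoop [(array([374.3, 333.7]), 0.89), (array([345.7, 264.9]), 0.62)]
top [0.5283 0.0692 1.1409] [[ 0.0133 -0.9978  0.0645]
 [-0.9998 -0.0142 -0.0139]
 [ 0.0148 -0.0643 -0.9978]] [374.5877   0.     316.599 ]
hook_pole [(array([352.1, 194.8]), 0.83)]
handle [(array([354.2, 188.2]), 0.72)]
hook [(array([364.7, 135.5]), 0.66)]
case [(array([235.5, 222.5]), 0.65)]
ring [(array([206.6, 217.6]), 0.45)]
blue_box [(array([348.6, 266.7]), 0.92)]
blue_scoop [(array([417.9, 184.2]), 0.75)]
```

View pics/side0.png

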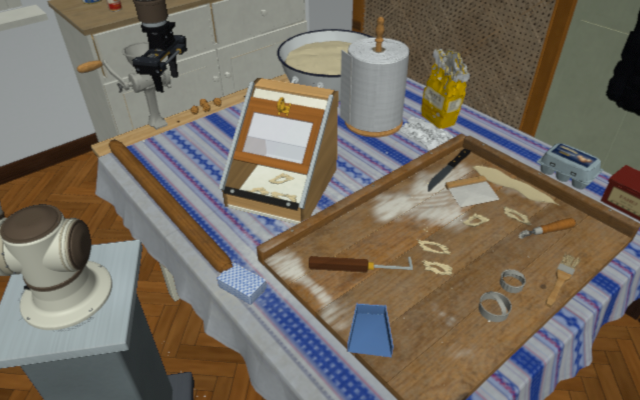

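View pics/top0.png

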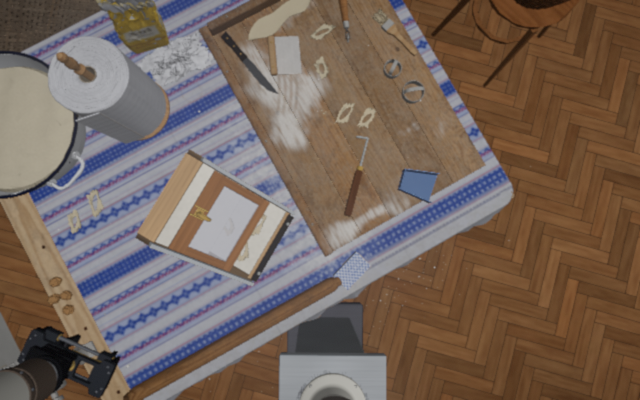

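The side view shows the pole with its handle at about (340,264) and hook at (410,263), and the ring at (284,104). In the top view the handle is at (355,190), the hook at (364,138) and the ring at (203,213). I'll zoom in for precise measurements.

```bash
python3 - <<'E'
import cv2,numpy as np
s=cv2.imread("pics/side0.png");t=cv2.imread("pics/top0.png")
def c(im,x,y,w,h,k):
    o=cv2.resize(im[y:y+h,x:x+w],None,fx=k,fy=k,interpolation=cv2.INTER_CUBIC)
    for i in range(0,w,10):cv2.putText(o,str(x+i),(i*k,8),0,.3,(0,0,255),1);cv2.line(o,(i*k,8),(i*k,14),(0,0,255),1)
    for i in range(0,h,10):cv2.putText(o,str(y+i),(0,i*k+4),0,.3,(0,0,255),1)
    return o
a=np.vstack([c(s,210,70,133,150,3)[:450,:399]])
b=c(t,130,145,133,150,3)[:450,:399];b2=c(t,165,145,133,150,3)[:450,:399]
d=c(s,300,250,133,50,3);e=np.zeros((150,400,3),np.uint8)
q=c(t,335,130,44,90,5)
m=np.hstack([a,b2]);m=np.vstack([m,np.hstack([d,cv2.rotate(c(t,335,130,50,90,3),cv2.ROTATE_90_CLOCKWISE)[:150,:270],np.zeros((150,129,3),np.uint8)])])
cv2.imwrite("pics/m1.png",m)
m2=np.hstack([c(s,265,85,40,35,10),c(t,185,195,40,35,10)]);m2=np.vstack([m2,np.hstack([c(s,385,245,40,25,10),c(t,345,130,40,25,10)])])
cv2.imwrite("pics/m2.png",m2);print(m.shape,m2.shape)
E
```

```text
(600, 798, 3) (600, 800, 3)
```

View pics/m1.png

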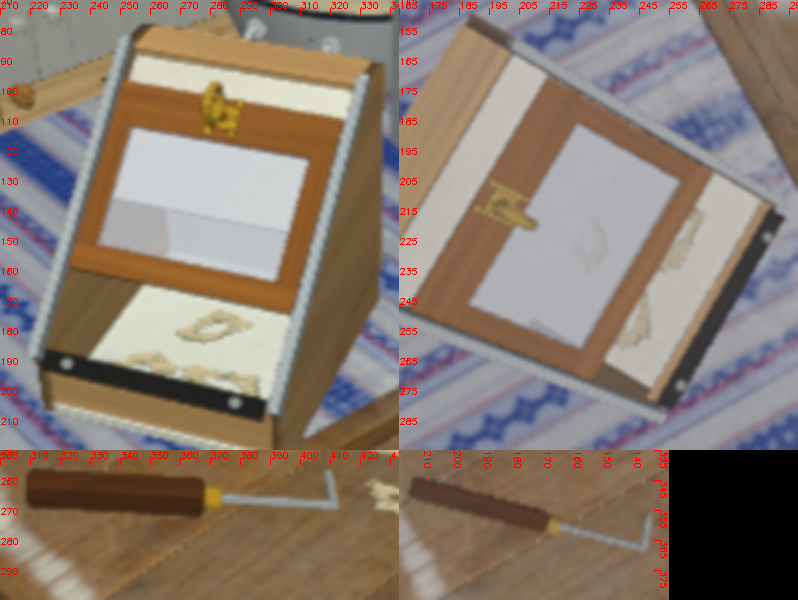

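View pics/m2.png

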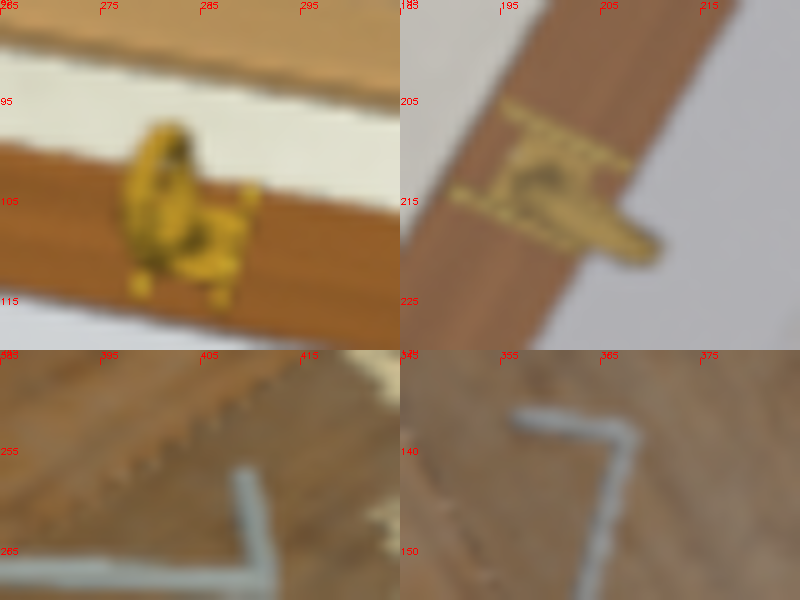

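The zooms give the ring centre at about (281,104) in the side view and (204.5,216.5) in the top view. The hook corner is at (410.5,267.5) and (367.3,138.5), and the sash corners are clear. Next I'll fit the poses.

```bash
python3 - <<'E'
from h import *
import pickle
from scipy.optimize import least_squares
np.set_printoptions(precision=4,suppress=True)
S=imaging.capture("side");T=imaging.capture("top");pickle.dump((S,T),open("cams.pkl","wb"))
X,e=tri([(S,(280.8,104)),(T,(204.5,216.5))]);print("ring",X,e)
c={}
for n,a,b in(("BL",(234.3,159.3),(227,271)),("BR",(308.7,174.7),(269.3,201.7)),("TL",(250.7,97.3),(169.3,247.7)),("TR",(325,110.3),(215.3,169.3))):
    c[n],e=tri([(S,a),(T,b)]);print(n,c[n],e)
y=c["TL"]-c["TR"]+c["BL"]-c["BR"];u=c["TL"]-c["BL"]+c["TR"]-c["BR"]
print(np.linalg.norm(y)/2,np.linalg.norm(u)/2,"yaw y",np.degrees(np.arctan2(-y[0],y[1])),"yaw u",np.degrees(np.arctan2(u[1],u[0])),"slope",np.degrees(np.arctan2(u[2],np.hypot(*u[:2]))))
m=(c["TL"]+c["TR"])/2;print("top mid",m,"centre",sum(c.values())/4)
obs=[(S,(410.8,267.3),(170,0,14)),(S,(408.5,257.2),(167,32,14)),(S,(368,266.3),(70,0,14)),(T,(367.5,138.3),(170,0,14)),(T,(356.2,136.5),(167,32,14)),(T,(359.3,170),(70,0,14)),(T,(347.7,215),(-70,0,20))]
def W(q,p):
    a=q[2];return np.array([q[0]+np.cos(a)*p[0]/1e3-np.sin(a)*p[1]/1e3,q[1]+np.sin(a)*p[0]/1e3+np.cos(a)*p[1]/1e3,.026+p[2]/1e3])
f=lambda q:np.concatenate([proj(p,W(q,l))-uv for p,uv,l in obs])
s=least_squares(f,[.55,-.03,-.2],loss="soft_l1");print(s.x,np.degrees(s.x[2]),s.fun.reshape(-1,2),"grip",W(s.x,(20,0,14)))
b=at(T,"blue_box")+at(T,"blue_scoop");print([onz(T,q[0],.02) for q in b])
E
```

```text
ring [0.5508 0.317  0.2671] [array([-0.,  0.]), array([ 0., -0.])]
BL [0.4118 0.292  0.1266] [array([-0.8, -0. ]), array([ 0.1, -0.8])]
BR [0.5986 0.1826 0.1313] [array([-0.8,  0.1]), array([ 0.1, -0.7])]
TL [0.4767 0.4028 0.2474] [array([-0., -0.]), array([ 0., -0.])]
TR [0.6646 0.3009 0.2458] [array([ 0.1, -0. ]), array([-0. ,  0.1])]
0.21514513739292354 0.17676283031444426 yaw y 60.58051526559753 yaw u 60.26565242640949 slope 41.72414422120913
top mid [0.5706 0.3519 0.2466] centre [0.5379 0.2946 0.1878]
[ 0.6323 -0.0543 -0.2337] -13.387517163920188 [[ 0.1701  0.5149]
 [ 0.2487  0.5102]
 [-0.1107 -0.428 ]
 [-0.6061 -0.353 ]
 [ 0.06   -0.2147]
 [-0.344   0.1592]
 [ 0.1835  0.8398]] grip [ 0.6517 -0.0589  0.04  ]
[array([ 0.4087, -0.0488,  0.02  ]), array([ 0.6656, -0.2453,  0.02  ]), array([ 0.4206, -0.0514,  0.02  ]), array([ 0.6601, -0.0611,  0.02  ])]
```

>>> apply_moves(
  moves=[
    [[0,0,-0.03],-3.1],
    [[0,0,-0.03],-3.1],
    [[0,0,-0.03],-3.0],
    [[0,0,-0.03],0],
    [[0,0,-0.02],0],
  ],
  hand=0.087,
)

```text
time_s: 1.42
tcp_pos: [0.2402, 0.5776, 0.3663]
ee_rot: [[0.973, -0.231, 0.002], [-0.231, -0.973, 0.004], [0.001, -0.005, -1.0]]
wrist_force: [-0.0, -0.7, -0.3]
gripper_width: 1.001
gripper_force: 0.0
```

>>> apply_moves(
  moves=[
    [[0.026,0.024,0],0],
    [[0.026,0.024,0],0],
    [[0.026,0.024,0],0],
    [[0.026,0.024,0],0],
    [[0.026,0.024,0],0],
  ],
)

```text
time_s: 1.83
tcp_pos: [0.3391, 0.4289, 0.3627]
ee_rot: [[0.973, -0.231, 0.0], [-0.231, -0.973, 0.0], [0.0, -0.0, -1.0]]
wrist_force: [0.7, -0.0, 0.1]
gripper_width: 0.997
gripper_force: 0.0
```

>>> apply_moves(
  moves=[
    [[0.026,0.024,0],0],
    [[0.026,0.024,0],0],
    [[0.026,0.024,0],0],
    [[0.026,0.024,0],0],
    [[0.026,0.024,0],0],
  ],
)

```text
time_s: 2.25
tcp_pos: [0.4378, 0.2819, 0.3629]
ee_rot: [[0.973, -0.231, 0.001], [-0.231, -0.973, 0.001], [0.0, -0.001, -1.0]]
wrist_force: [0.5, 1.2, -0.5]
gripper_width: 1.0
gripper_force: 0.0
```

>>> apply_moves(
  moves=[
    [[0.026,0.024,0],0],
    [[0.026,0.024,0],0],
    [[0.026,0.024,0],0],
    [[0.026,0.024,0],0],
    [[0.026,0.024,0],0],
  ],
)

```text
time_s: 2.67
tcp_pos: [0.5367, 0.1351, 0.3628]
ee_rot: [[0.973, -0.231, 0.001], [-0.231, -0.973, 0.0], [0.0, -0.0, -1.0]]
wrist_force: [0.6, 0.8, 0.1]
gripper_width: 1.004
gripper_force: 0.0
```

>>> apply_moves(
  moves=[
    [[0.026,0.024,0.01],0],
    [[0.026,0.024,0.01],0],
    [[0.026,0.024,0.02],0],
    [[0.026,0.024,0.02],0],
    [[0.026,0.02,0.02],0],
  ],
)

```text
time_s: 3.08
tcp_pos: [0.6363, -0.0082, 0.2821]
ee_rot: [[0.973, -0.232, 0.001], [-0.232, -0.973, 0.0], [0.001, -0.0, -1.0]]
wrist_force: [0.6, 1.4, -0.1]
gripper_width: 0.998
gripper_force: 0.0
```

>>> apply_moves(
  moves=[
    [[0.026,0.02,0.02],0],
    [[0.015,0.008,0.02],0],
    [[0,0,0.03],0],
    [[0,0,0],0],
  ],
)

```text
time_s: 3.42
tcp_pos: [0.6659, -0.0438, 0.2048]
ee_rot: [[0.972, -0.234, -0.014], [-0.234, -0.972, 0.001], [-0.013, 0.003, -1.0]]
wrist_force: [-1.2, 0.6, -2.1]
gripper_width: 1.0
gripper_force: 0.0
```

Now a wrist view of the pole, to check its position before I grasp it.

```bash
python3 - <<'E'
from h import *
np.set_printoptions(precision=4,suppress=True)
p=imaging.capture("wrist");s=r.sense()
print(s["tcp_pos"],np.array(s["ee_rot"]));print(p["eye"],p["orientation"],np.array(p["intrinsics"]))
f=p["frame"].copy()
for l in((20,0,14),(70,0,14),(-70,0,14),(170,0,14),(167,32,14),(70,11,28),(70,-11,28),(-70,11,28),(-70,-11,28)):
    a=-.2337;X=[.6323+np.cos(a)*l[0]/1e3-np.sin(a)*l[1]/1e3,-.0543+np.sin(a)*l[0]/1e3+np.cos(a)*l[1]/1e3,.026+l[2]/1e3]
    u=proj(p,X);print(l,u);cv2.drawMarker(f,tuple(int(round(v)) for v in u),(0,255,0),0,9,1)
cv2.imwrite("pics/w1.png",f)
E
```

```text
[ 0.6671 -0.0435  0.2085] [[ 0.9726 -0.2323 -0.0088]
 [-0.2324 -0.9726 -0.0007]
 [-0.0084  0.0027 -1.    ]]
[ 0.7449 -0.0619  0.3657] [[-0.2337 -0.9264 -0.2952]
 [-0.9723  0.2236  0.068 ]
 [ 0.003   0.3029 -0.953 ]] [[335.1556   0.     320.4791]
 [  0.     335.1556 203.453 ]
 [  0.       0.       1.    ]]
(20, 0, 14) [338.1814 191.9196]
(70, 0, 14) [338.9001 141.9219]
(-70, 0, 14) [337.038 271.469]
(170, 0, 14) [340.5607  26.4007]
(167, 32, 14) [303.9651  30.2793]
(70, 11, 28) [327.832  143.8914]
(70, -11, 28) [351.6466 143.8302]
(-70, 11, 28) [327.2327 278.1214]
(-70, -11, 28) [348.1784 278.0486]
```

View pics/w1.png

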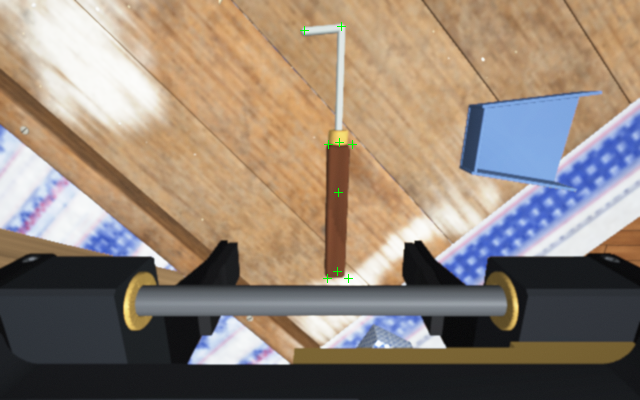

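The wrist view matches the fit to within about 1 px: hook corner (341,27), tip (304,31), handle end (339,143). I'll centre on the pole and go down.

>>> apply_moves(
  moves=[
    [[0.008,0.018,0.03],0],
    [[0,0,0.035],0],
    [[0,0,0.035],0],
    [[0,0,0.03],0],
    [[0,0,0],0],
  ],
)

```text
time_s: 3.88
tcp_pos: [0.6692, -0.0616, 0.0779]
ee_rot: [[0.973, -0.231, -0.01], [-0.231, -0.973, -0.0], [-0.01, 0.002, -1.0]]
wrist_force: [-2.3, -1.6, -0.2]
gripper_width: 0.999
gripper_force: 0.0
```

>>> apply_moves(
  moves=[
    [[0,0,0.02],0],
    [[0,0,0],0],
    [[0,0,0],0],
  ],
)

```text
time_s: 4.13
tcp_pos: [0.6738, -0.0617, 0.065]
ee_rot: [[0.973, -0.23, 0.002], [-0.23, -0.973, -0.0], [0.002, -0.0, -1.0]]
wrist_force: [0.4, -0.5, 1.0]
gripper_width: 1.001
gripper_force: 0.0
```

>>> apply_moves(
  moves=[
    [[-0.002,0.0025,0.018],0],
    [[0,0,0.017],0],
    [[0,0,0],0],
    [[0,0,0],0],
  ],
)

```text
time_s: 4.47
tcp_pos: [0.6712, -0.0641, 0.0295]
ee_rot: [[0.973, -0.23, 0.002], [-0.23, -0.973, -0.0], [0.002, -0.0, -1.0]]
wrist_force: [-0.3, 0.8, 0.2]
gripper_width: 1.003
gripper_force: 0.0
```

```bash
python3 -c "
from h import *
s=r.sense();print(s['tcp_pos'],s['wrist_force'])"
```

```text
[ 0.67116092 -0.06405947  0.02951809] [-0.27336608  0.84945016  0.23673905]
```

>>> apply_moves(
  moves=[
    [[0,0,0],0],
    [[0,0,0],0],
    [[0,0,0],0],
    [[0,0,0],0],
    [[0,0,0],0],
  ],
  hand=0,
)

```text
time_s: 4.88
tcp_pos: [0.6705, -0.0641, 0.0282]
ee_rot: [[0.973, -0.231, 0.001], [-0.231, -0.973, 0.0], [0.001, -0.0, -1.0]]
wrist_force: [0.0, 0.4, -0.1]
gripper_width: 0.704
gripper_force: 0.0
```

>>> apply_moves(
  moves=[
    [[0,0,0],0],
    [[0,0,0],0],
    [[0,0,0],0],
    [[0,0,0],0],
    [[0,0,0],0],
  ],
)

```text
time_s: 5.3
tcp_pos: [0.6702, -0.0642, 0.0275]
ee_rot: [[0.973, -0.231, -0.0], [-0.231, -0.973, -0.0], [-0.0, 0.0, -1.0]]
wrist_force: [0.5, -0.1, 0.0]
gripper_width: 0.326
gripper_force: 0.0
```

>>> apply_moves(
  moves=[
    [[0,0,0],0],
    [[0,0,0],0],
    [[0,0,0],0],
    [[0,0,0],0],
    [[0,0,0],0],
  ],
)

```text
time_s: 5.72
tcp_pos: [0.6702, -0.0641, 0.0275]
ee_rot: [[0.973, -0.231, 0.0], [-0.231, -0.973, 0.0], [0.0, -0.0, -1.0]]
wrist_force: [0.5, 0.3, -0.6]
gripper_width: 0.25
gripper_force: 29.8
```

>>> apply_moves(
  moves=[
    [[0,0,-0.01],0],
    [[0,0,-0.02],0],
    [[0,0,-0.03],0],
    [[0,0,-0.03],0],
    [[0,0,-0.03],0],
  ],
)

```text
time_s: 6.13
tcp_pos: [0.6697, -0.0643, 0.1491]
ee_rot: [[0.973, -0.231, -0.001], [-0.231, -0.973, -0.0], [-0.001, 0.0, -1.0]]
wrist_force: [-0.2, 0.2, -1.9]
gripper_width: 0.252
gripper_force: 29.8
```

>>> apply_moves(
  moves=[
    [[0,0,-0.03],-7],
    [[0,0,-0.035],-7],
    [[0,0,-0.035],-7],
    [[0,0,-0.035],-7],
    [[0,0,-0.025],-7],
  ],
)

```text
time_s: 6.55
tcp_pos: [0.6703, -0.0646, 0.3123]
ee_rot: [[0.927, 0.374, 0.005], [0.374, -0.927, -0.0], [0.004, 0.002, -1.0]]
wrist_force: [1.1, 0.1, -0.7]
gripper_width: 0.249
gripper_force: 29.8
```

>>> apply_moves(
  moves=[
    [[0,0,0],-7],
    [[0,0,0],-7],
    [[0,0,0],-7],
    [[0,0,0],-7],
    [[0,0,0],-7],
  ],
)

```text
time_s: 6.97
tcp_pos: [0.6696, -0.0642, 0.3079]
ee_rot: [[0.545, 0.838, -0.001], [0.838, -0.545, 0.0], [-0.0, -0.001, -1.0]]
wrist_force: [1.2, 0.6, -2.4]
gripper_width: 0.253
gripper_force: 29.8
```

>>> apply_moves(
  moves=[
    [[0,0,0],-3.8],
    [[0.016,-0.026,0],0],
    [[0.016,-0.026,0],0],
    [[0.016,-0.026,0],0],
    [[0.016,-0.026,0],0],
  ],
)

```text
time_s: 7.38
tcp_pos: [0.61, 0.0434, 0.3077]
ee_rot: [[0.494, 0.869, -0.001], [0.869, -0.494, 0.0], [-0.0, -0.001, -1.0]]
wrist_force: [0.3, 0.5, -1.6]
gripper_width: 0.252
gripper_force: 29.9
```

>>> apply_moves(
  moves=[
    [[0.016,-0.026,0],0],
    [[0.016,-0.026,0],0],
    [[0.016,-0.026,0],0],
    [[0.012,-0.02,0],0],
    [[0,0,0],0],
  ],
)

```text
time_s: 7.8
tcp_pos: [0.5535, 0.1461, 0.3083]
ee_rot: [[0.49, 0.872, -0.0], [0.872, -0.49, 0.001], [0.001, -0.001, -1.0]]
wrist_force: [0.3, -1.2, -1.2]
gripper_width: 0.25
gripper_force: 29.9
```

```bash
cat >> h.py <<'E'
ex=np.array([np.cos(np.radians(60.4)),np.sin(np.radians(60.4)),0]);ey=np.array([-ex[1],ex[0],0]);ez=np.array([0,0,1.])
C=np.array([.5508,.317,.2671])
def hookpts(s,off=(.1294,.0168,.0125)):
    R=np.array(s["ee_rot"]);t=np.array(s["tcp_pos"])
    H=lambda a,b,c=0:t+R@np.array([off[0]+a,-(off[1]+b),-(off[2]+c)])
    return H(0,0),H(.0015,-.016),H(-.0015,.016),H(-.0985,-.016)
def crop(p,x,y,w,h,k,marks=()):
    f=p["frame"];o=cv2.resize(f[y:y+h,x:x+w],None,fx=k,fy=k,interpolation=cv2.INTER_CUBIC)
    for X in marks:
        u=(proj(p,X)-[x,y])*k+k/2;cv2.drawMarker(o,tuple(int(round(v)) for v in u),(0,255,0),0,9,1)
    for i in range(0,w,10):cv2.putText(o,str(x+i),(int(i*k),8),0,.3,(0,0,255),1);cv2.line(o,(int(i*k),8),(int(i*k),14),(0,0,255),1)
    for i in range(0,h,10):cv2.putText(o,str(y+i),(0,int(i*k)+4),0,.3,(0,0,255),1)
    return o
E
python3 - <<'E'
from h import *
import pickle
np.set_printoptions(precision=4,suppress=True)
P={n:imaging.capture(n) for n in("side","top","wrist")};s=r.sense();pickle.dump((P,s),open("c2.pkl","wb"))
hp=hookpts(s);print(s["tcp_pos"],hp[0],(hp[0]-C)@np.array([ex,ey,ez]).T)
for n in P:print(n,"ring",proj(P[n],C),at(P[n],"ring")[:1],"hook",proj(P[n],hp[0]),at(P[n],"hook")[:1],"corner",proj(P[n],hp[1]))
w=P["wrist"];cu=proj(w,C).astype(int)
x=max(0,min(cu[0]-80,480));y=max(0,min(cu[1]-60,280))
m=crop(w,x,y,160,120,5,[C,*hp])
cv2.imwrite("pics/w2.png",m)
m=np.hstack([crop(P["side"],265,70,80,60,5,[C,*hp]),crop(P["top"],185,170,80,60,5,[C,*hp])]);cv2.imwrite("pics/m3.png",m)
E
```

```text
[0.5555 0.1431 0.308 ] [0.6047 0.264  0.3205] [-0.0195 -0.073   0.0534]
side ring [280.7807 103.9804] [] hook [303.7366  93.388 ] [] corner [310.0424  94.1436]
top ring [204.4823 216.507 ] [] hook [222.6513 191.5215] [(array([223.3, 192.4]), 0.72)] corner [225.858 184.912]
wrist ring [151.5039 -36.2401] [] hook [281.6752 -31.4542] [] corner [323.2775 -35.9061]
```

View pics/w2.png

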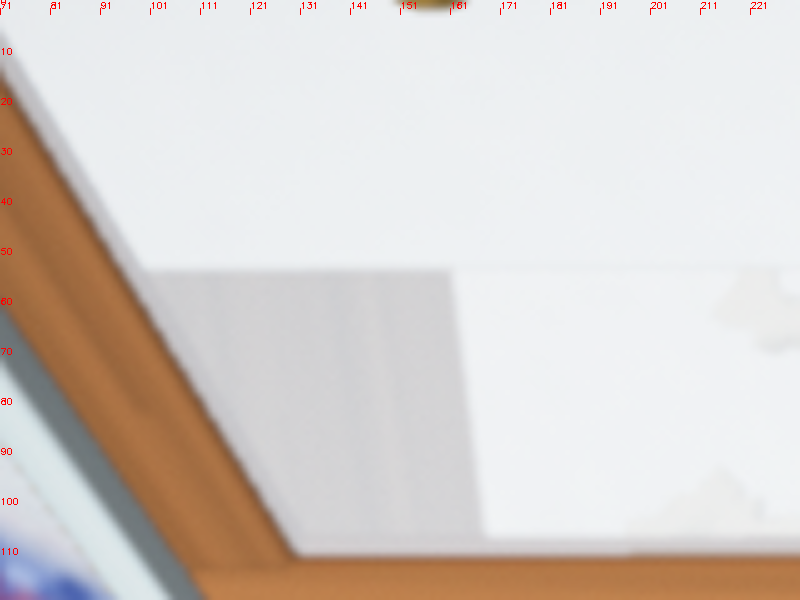

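View pics/m3.png

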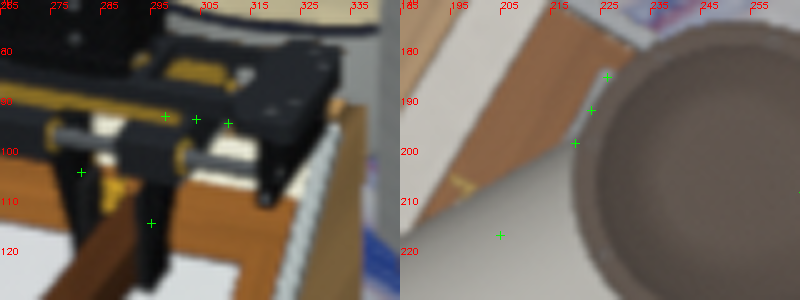

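The wrist view shows the sash's lower edge level in the image, so the yaw is right, but the ring is just off the top at about (157,0). In the top view the hook is where predicted, at (223,192). I'll back off so the wrist camera can see the ring.

>>> apply_moves(
  moves=[
    [[-0.03,-0.02,0],0],
    [[-0.035,-0.02,0],0],
    [[-0.035,-0.02,0],0],
    [[0,0,0],0],
    [[0,0,0],0],
  ],
)

```text
time_s: 8.67
tcp_pos: [0.4529, 0.0846, 0.3085]
ee_rot: [[0.494, 0.869, 0.002], [0.869, -0.494, 0.001], [0.002, 0.001, -1.0]]
wrist_force: [1.0, 0.5, -1.4]
gripper_width: 0.249
gripper_force: 29.9
```

```bash
python3 - <<'E'
from h import *
import pickle
np.set_printoptions(precision=4,suppress=True)
P={n:imaging.capture(n) for n in("wrist","top")};s=r.sense();pickle.dump((P,s),open("c3.pkl","wb"))
hp=hookpts(s);print(s["tcp_pos"],hp[0],(hp[0]-C)@np.array([ex,ey,ez]).T)
w=P["wrist"];print(w["eye"],proj(w,C),at(w,"ring"),proj(w,hp[0]))
cu=proj(w,C).astype(int);x=max(0,min(cu[0]-60,540));y=max(0,min(cu[1]-45,310))
a=crop(w,x,y,100,75,8,[C])
cv2.imwrite("pics/w3.png",a)
E
```

```text
[0.4548 0.086  0.3081] [0.5041 0.2068 0.3208] [-0.1189 -0.0138  0.0537]
[0.4914 0.1545 0.4705] [ 254.2271 -308.061 ] [] [281.5792 -38.5647]
```

View pics/w3.png

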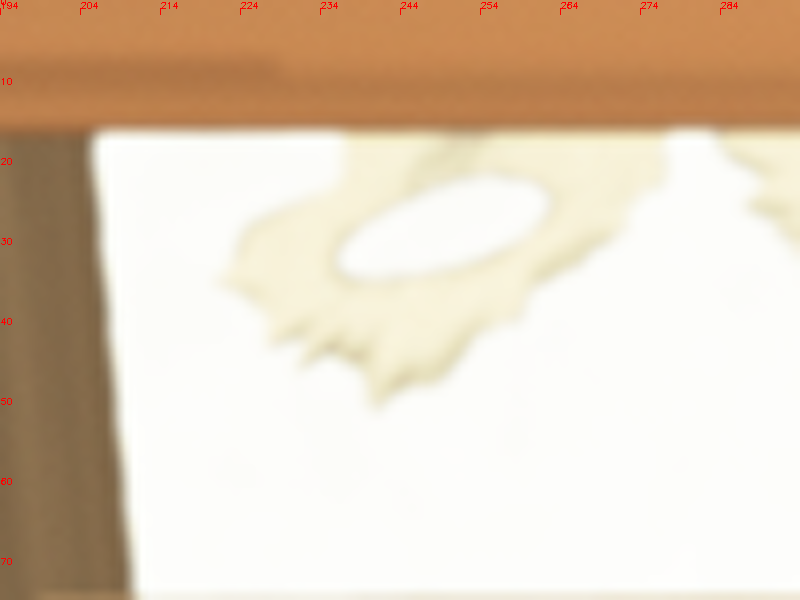

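The ring left the view upward, so I have to go forward instead. I'll move to the side, up and forward.

>>> apply_moves(
  moves=[
    [[0,0.03,-0.02],0],
    [[0.02,0.02,-0.015],0],
    [[0.035,0,0],0],
    [[0.035,0,0],0],
    [[0.035,0,0],0],
  ],
)

```text
time_s: 9.23
tcp_pos: [0.5614, 0.1715, 0.342]
ee_rot: [[0.495, 0.869, -0.0], [0.869, -0.495, -0.0], [-0.0, -0.0, -1.0]]
wrist_force: [-0.0, 0.0, -2.0]
gripper_width: 0.25
gripper_force: 29.9
```

>>> apply_moves(
  moves=[
    [[0.03,0,0],0],
    [[0.015,0,0],0],
    [[0,0,0],0],
    [[0,0,0],0],
    [[0,0,0],0],
  ],
)

```text
time_s: 9.65
tcp_pos: [0.5819, 0.2091, 0.3418]
ee_rot: [[0.494, 0.87, -0.001], [0.87, -0.494, -0.001], [-0.001, -0.0, -1.0]]
wrist_force: [0.7, -0.4, -0.7]
gripper_width: 0.248
gripper_force: 29.9
```

```bash
python3 - <<'E'
from h import *
import pickle
np.set_printoptions(precision=4,suppress=True)
P={n:imaging.capture(n) for n in("wrist","top")};s=r.sense();pickle.dump((P,s),open("c4.pkl","wb"))
hp=hookpts(s);print(s["tcp_pos"],hp[0],(hp[0]-C)@np.array([ex,ey,ez]).T)
w=P["wrist"];print(w["eye"],proj(w,C),at(w,"ring"),proj(w,hp[0]))
a=crop(w,80,0,200,150,4,[C])
cv2.imwrite("pics/w4.png",a)
E
```

```text
[0.5815 0.2085 0.3427] [0.6308 0.3293 0.3552] [ 0.0502 -0.0635  0.0881]
[0.6208 0.2793 0.5036] [203.3213 103.9661] [(array([199.6, 102. ]), 0.82)] [279.1309 -31.5846]
```

View pics/w4.png

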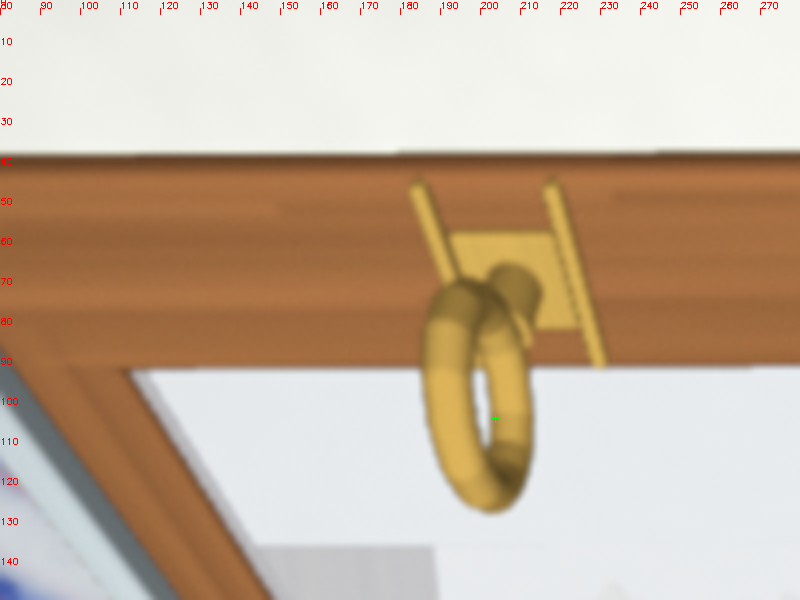

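The wrist view shows the ring clearly: its silhouette spans columns 186–213 and rows 69–128, so its centre is near (199.5,98.5). I'll fit a torus to it using both views.

```bash
python3 - <<'E'
from h import *
import pickle
from scipy.optimize import least_squares
np.set_printoptions(precision=4,suppress=True)
(S,T)=pickle.load(open("cams.pkl","rb"));P,s=pickle.load(open("c4.pkl","rb"));w=P["wrist"]
a,b=[g.ravel() for g in np.meshgrid(np.linspace(0,2*np.pi,73),np.linspace(0,2*np.pi,25))]
def tor(c):return c+np.outer((.0155+.004*np.cos(b))*np.cos(a),ex)+np.outer((.0155+.004*np.cos(b))*np.sin(a),ez)+np.outer(.004*np.sin(b),ey)
def pj(p,X):
    K=np.array(p["intrinsics"]);q=(X-np.array(p["eye"]))@np.array(p["orientation"])@K.T;return q[:,:2]/q[:,2:]
def ext(p,c):
    u=pj(p,tor(c));return np.array([*u.min(0),*u.max(0)])
ow=np.array([185.6,68.9,213,127.9]);os=np.array([277,96.8,284.3,111]);ot=np.array([210.8,221.1])
def f(c,ws=1,wt=1):return np.concatenate([ext(w,c)-ow,ws*(ext(S,c)-os),wt*(ext(T,c)[2:]-ot)])
for ws,wt in((1,1),(0,0),(1,0),(0,1)):
    q=least_squares(f,C,args=(ws,wt));print(ws,wt,q.x,(q.x-C)@np.array([ex,ey,ez]).T,f(q.x))
# sash top rail edges seen in wrist: face plane via top edge line & lower edge line
E
```

```text
1 1 [0.5503 0.3209 0.2646] [ 0.0032  0.0024 -0.0025] [-0.5565 -0.6863  0.9361  0.5404 -0.4966 -0.276   0.0496  0.6157  0.0338
  0.7317]
0 0 [0.5482 0.3221 0.2582] [ 0.0032  0.0048 -0.0089] [-0.3532  0.1768  0.4068 -0.1856 -1.174   1.7822 -0.6424  2.6067  0.2319
  1.6357]
1 0 [0.5501 0.321  0.2643] [ 0.0031  0.0026 -0.0028] [-0.6215 -0.5979  0.8388  0.5344 -0.5565 -0.16   -0.0106  0.728   0.0423
  0.8066]
0 1 [0.5495 0.3214 0.2621] [ 0.0032  0.0033 -0.005 ] [-0.4289 -0.3802  0.7686  0.2215 -0.7456  0.5249 -0.2055  1.3899  0.1105
  1.068 ]
```

The ring comes out near (0.550,0.321,0.263). Next I'll place the prong beside it at ring height.

>>> apply_moves(
  moves=[
    [[-0.016,0,0.025],0],
    [[-0.016,0,0.025],0],
    [[-0.015,0,0.025],0],
    [[0,0,0.017],0],
    [[0,0,0],0],
  ],
)

```text
time_s: 10.22
tcp_pos: [0.5556, 0.1661, 0.2473]
ee_rot: [[0.495, 0.869, -0.007], [0.869, -0.495, -0.002], [-0.006, -0.005, -1.0]]
wrist_force: [-0.8, 0.0, -2.8]
gripper_width: 0.251
gripper_force: 29.9
```

>>> apply_moves(
  moves=[
    [[0,0,0],0],
    [[0,0,0],0],
  ],
)

```text
time_s: 10.38
tcp_pos: [0.5594, 0.1685, 0.2526]
ee_rot: [[0.493, 0.87, 0.003], [0.87, -0.493, 0.001], [0.003, 0.002, -1.0]]
wrist_force: [0.1, 0.5, -0.4]
gripper_width: 0.248
gripper_force: 29.9
```

```bash
sed -i 's/^C=.*/C=np.array([.5500,.3212,.263]);Q=np.array([ex,ey,ez])/' h.py; cat >> h.py <<'E'
def rep(cams=("top",)):
    np.set_printoptions(precision=4,suppress=True)
    for n in cams:
        p=imaging.capture(n);s=r.sense();hp=hookpts(s)
        print(n,"hook",proj(p,hp[0]),at(p,"hook")[:1],"ring",proj(p,C),at(p,"ring")[:1])
    s=r.sense();hp=hookpts(s);F=np.array(s["wrist_force"])
    print(s["time_s"],s["tcp_pos"],"hook-C",Q@(hp[0]-C),"F",Q@F,"M",Q@np.array(s["moment"]),s["gripper_width"],s["gripper_force"]);return s
E
python3 -c "
from h import *
rep(('top','side','wrist'))"
```

```text
top hook [217.2589 191.9345] [] ring [203.1627 216.8773] []
side hook [304.228  108.0753] [] ring [280.3876 104.6067] []
wrist hook [279.311  -31.9661] [] ring [109.2028 -29.1076] []
10.8333 [0.5584 0.1684 0.2507] hook-C [ 0.0007 -0.0659  0.0002] F [-0.1062 -0.105  -1.758 ] M [-0.0754  0.0163  0.0177] 0.24948949019006175 29.88021190278232
```

>>> apply_moves(
  moves=[
    [[0,-0.015,0],0],
    [[0,-0.015,0],0],
    [[0,-0.015,0],0],
    [[0,0,0],0],
  ],
)

```text
time_s: 11.17
tcp_pos: [0.5165, 0.1916, 0.2509]
ee_rot: [[0.491, 0.871, -0.001], [0.871, -0.491, 0.001], [0.0, -0.001, -1.0]]
wrist_force: [-0.9, -0.9, -1.5]
gripper_width: 0.252
gripper_force: 29.9
```

```bash
python3 -c "
from h import *
rep(())"
```

```text
11.1667 [0.5165 0.1916 0.2509] hook-C [ 0.0001 -0.0177  0.0004] F [-1.2245  0.3362 -1.4837] M [-0.0401  0.0035  0.0137] 0.251575110537886 29.879812016151845
```

>>> apply_moves(
  moves=[
    [[0,-0.006,0],0],
    [[0,-0.006,0],0],
    [[0,-0.006,0],0],
    [[0,-0.004,0],0],
    [[0,0,0],0],
  ],
)

```text
time_s: 11.58
tcp_pos: [0.4994, 0.2017, 0.2506]
ee_rot: [[0.493, 0.87, -0.0], [0.87, -0.493, 0.0], [0.0, -0.0, -1.0]]
wrist_force: [-0.1, -0.3, -2.2]
gripper_width: 0.252
gripper_force: 29.9
```

```bash
python3 - <<'E'
from h import *
s=rep(("top","side"))
import pickle
P={n:imaging.capture(n) for n in("top","side","wrist")};hp=hookpts(s)
cv2.imwrite("pics/m5.png",np.hstack([crop(P["side"],255,75,80,60,5,[C,*hp]),crop(P["top"],180,190,80,60,5,[C,*hp])]))
E
```

```text
top hook [202.6075 217.3007] [(array([203.3, 220.2]), 0.86)] ring [203.1627 216.8773] [(array([201. , 215.7]), 0.65)]
side hook [280.1692 104.4491] [] ring [280.3876 104.6067] []
11.8833 [0.5003 0.2012 0.2505] hook-C [ 0.0005  0.0008 -0.    ] F [-0.4103  0.3046 -3.1485] M [-0.1929  0.0177 -0.0062] 0.2528653354933061 29.88017245195806
```

View pics/m5.png

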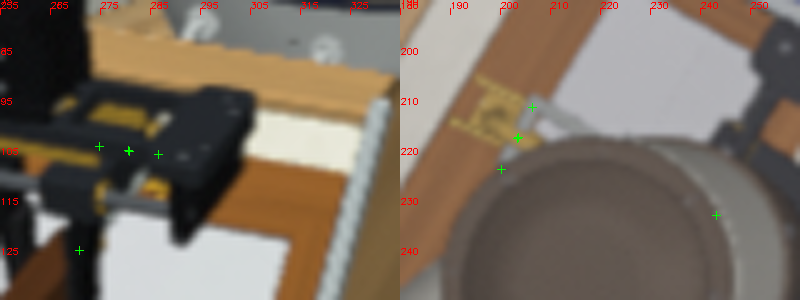

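The top view shows the prong crossing the ring at about (203,217), with no contact force. I'll take up the slack horizontally and work out where the stop is.

>>> apply_moves(
  moves=[
    [[0,-0.004,0],0],
    [[-0.003,0,0],0],
    [[-0.003,0,0],0],
    [[-0.002,0,0],0],
    [[0,0,0],0],
  ],
)

```text
time_s: 12.45
tcp_pos: [0.4924, 0.1961, 0.2508]
ee_rot: [[0.493, 0.87, 0.0], [0.87, -0.493, 0.0], [0.0, 0.0, -1.0]]
wrist_force: [-0.3, 0.8, -2.1]
gripper_width: 0.253
gripper_force: 29.9
```

```bash
python3 - <<'E'
from h import *
import pickle
S,T=pickle.load(open("cams.pkl","rb"))
L,e=tri([(S,(225,186)),(T,(250.3,280))]);R,f=tri([(S,(299.3,203.3)),(T,(287,214.3))])
m=(L+R)/2;b=np.array([.5052,.2373,.129]);print(L,e,R,f,Q@(m-b),"gap along slope",-(Q@(m-b))@[np.cos(.698),0,np.sin(.698)])
rep(())
E
```

```text
[0.38113674 0.23640875 0.08238269] [array([-0.3, -0. ]), array([ 0. , -0.3])] [0.56668912 0.13784836 0.07684649] [array([-0.6,  0. ]), array([ 0.1, -0.5])] [-0.05907781  0.00242217 -0.04938541] gap along slope 0.0770005755906203
12.45 [0.4924 0.1961 0.2508] hook-C [-0.0079  0.0051  0.0003] F [ 0.578   0.6519 -2.0582] M [-0.1255 -0.0242 -0.0607] 0.2526584873406966 29.879982490092516
```

>>> apply_moves(
  moves=[
    [[-0.0031,0,0.0026],0],
    [[-0.0031,0,0.0026],0],
    [[-0.0031,0,0.0026],0],
    [[-0.0031,0,0.0026],0],
    [[-0.0031,0,0.0026],0],
  ],
)

```text
time_s: 12.87
tcp_pos: [0.4857, 0.1835, 0.2379]
ee_rot: [[0.493, 0.87, 0.003], [0.87, -0.493, 0.002], [0.003, 0.001, -1.0]]
wrist_force: [1.1, 2.8, 0.0]
gripper_width: 0.246
gripper_force: 29.9
```

```bash
python3 -c "
from h import *
rep(())"
```

```text
12.8667 [0.4857 0.1835 0.2379] hook-C [-0.0221  0.0048 -0.0122] F [2.9549 0.4604 0.0369] M [ 0.0031 -1.299  -0.0054] 0.24582342018307657 29.902805252932012
```

>>> apply_moves(
  moves=[
    [[-0.0031,0,0.0026],0],
    [[-0.0031,0,0.0026],0],
    [[-0.0031,0,0.0026],0],
    [[-0.0031,0,0.0026],0],
    [[-0.0031,0,0.0026],0],
  ],
)

```text
time_s: 13.28
tcp_pos: [0.4773, 0.1692, 0.2244]
ee_rot: [[0.493, 0.87, 0.0], [0.87, -0.493, 0.0], [0.0, 0.0, -1.0]]
wrist_force: [2.1, 2.8, 0.5]
gripper_width: 0.251
gripper_force: 29.9
```

```bash
python3 -c "
from h import *
rep(())"
```

```text
13.2833 [0.4773 0.1692 0.2244] hook-C [-0.0387  0.005  -0.0261] F [ 3.4704 -0.4575  0.5116] M [-0.1403 -1.2985 -0.0466] 0.2512464804729942 29.910159716382623
```

>>> apply_moves(
  moves=[
    [[-0.0031,0,0.0026],0],
    [[-0.0031,0,0.0026],0],
    [[-0.0031,0,0.0026],0],
    [[-0.0031,0,0.0026],0],
    [[-0.0031,0,0.0026],0],
  ],
)

```text
time_s: 13.7
tcp_pos: [0.4696, 0.1556, 0.2113]
ee_rot: [[0.493, 0.87, 0.0], [0.87, -0.493, 0.0], [0.0, 0.0, -1.0]]
wrist_force: [2.8, 3.0, -0.7]
gripper_width: 0.253
gripper_force: 29.9
```

```bash
python3 -c "
from h import *
rep(())"
```

```text
13.7 [0.4696 0.1556 0.2113] hook-C [-0.0543  0.005  -0.0392] F [ 3.9866 -0.9691 -0.7218] M [-0.2099 -1.2821 -0.1362] 0.25259732840115057 29.914835239760578
```

>>> apply_moves(
  moves=[
    [[-0.0015,0,0.0013],0],
    [[-0.0015,0,0.0013],0],
    [[-0.0015,0,0.0013],0],
    [[-0.0015,0,0.0013],0],
    [[-0.0015,0,0.0013],0],
  ],
)

```text
time_s: 14.12
tcp_pos: [0.466, 0.1492, 0.205]
ee_rot: [[0.493, 0.87, 0.0], [0.87, -0.493, -0.0], [0.0, 0.0, -1.0]]
wrist_force: [2.3, 2.6, -0.6]
gripper_width: 0.25
gripper_force: 29.9
```

```bash
python3 -c "
from h import *
rep(("top",))" 2>/dev/null || python3 -c "
from h import *
rep(())"
```

```text
14.1167 [0.466  0.1492 0.205 ] hook-C [-0.0617  0.005  -0.0455] F [ 3.3977 -0.7429 -0.5615] M [-0.245  -1.1014 -0.0634] 0.24979770056265785 29.91713632363826
```

```bash
python3 - <<'E'
from h import *
u=np.array([np.cos(.698),0,np.sin(.698)]);n=np.array([-np.sin(.698),0,np.cos(.698)])
for cam in("wrist","side"):
    p=imaging.capture(cam)
    for yy in(.05,-.06):
        print(cam,yy)
        out=[]
        for t in np.arange(-.10,-.27,-.004):
            X=C+Q.T@(u*t-.034*n+np.array([0,yy,0]));c=proj(p,X).round().astype(int)
            out.append(f"{t*1e3:.0f}:"+(",".join(map(str,p["frame"][c[1],c[0]])) if 0<=c[0]<640 and 0<=c[1]<400 else "-"))
        print(" ".join(out))
E
```

```text
wrist 0.05
-100:- -104:- -108:242,240,238 -112:242,240,238 -116:242,240,238 -120:243,241,239 -124:243,241,239 -128:243,241,239 -132:243,242,239 -136:243,242,239 -140:243,242,239 -144:243,242,240 -148:244,242,240 -152:236,235,234 -156:237,238,237 -160:237,238,237 -164:237,238,237 -168:242,241,239 -172:245,243,241 -176:244,243,241 -180:244,243,241 -184:244,242,241 -188:239,237,235 -192:201,201,208 -196:69,116,176 -200:75,125,184 -204:79,130,194 -208:81,133,196 -212:76,127,189 -216:72,119,177 -220:95,143,193 -224:151,204,237 -228:46,46,47 -232:28,29,28 -236:35,37,36 -240:36,37,36 -244:35,37,35 -248:34,34,34 -252:102,63,53 -256:183,106,81 -260:180,100,76 -264:170,97,97 -268:146,87,115
wrist -0.06
-100:- -104:- -108:242,240,238 -112:242,240,238 -116:243,241,239 -120:243,241,239 -124:243,242,240 -128:243,241,239 -132:244,242,239 -136:244,242,240 -140:244,243,241 -144:244,243,241 -148:245,243,241 -152:245,243,241 -156:245,243,242 -160:245,244,242 -164:245,243,241 -168:245,244,242 -172:245,244,242 -176:245,244,242 -180:246,244,242 -184:245,244,242 -188:233,231,230 -192:190,194,203 -196:72,12
[... 937 characters left out ...]
100:205,202,196 -104:205,202,196 -108:205,202,197 -112:205,203,197 -116:205,202,196 -120:205,202,197 -124:208,205,199 -128:217,215,208 -132:218,217,210 -136:218,217,211 -140:218,218,211 -144:218,218,211 -148:218,216,210 -152:218,217,211 -156:219,217,211 -160:219,218,211 -164:218,218,211 -168:215,214,209 -172:204,206,203 -176:201,205,204 -180:200,203,200 -184:201,202,199 -188:203,203,198 -192:206,207,203 -196:131,148,167 -200:43,98,152 -204:46,102,159 -208:47,104,163 -212:47,103,161 -216:44,99,155 -220:60,100,138 -224:125,162,175 -228:174,192,191 -232:202,219,217 -236:75,84,85 -240:34,38,37 -244:33,34,35 -248:33,35,35 -252:32,35,38 -256:45,69,86 -260:75,119,149 -264:74,118,148 -268:76,120,151
```

>>> apply_moves(
  moves=[
    [[-0.0008,0,0.0006],0],
    [[-0.0008,0,0.0006],0],
    [[-0.0008,0,0.0006],0],
    [[-0.0007,0,0.0006],0],
    [[-0.0007,0,0.0006],0],
  ],
)

```text
time_s: 14.63
tcp_pos: [0.4641, 0.1461, 0.202]
ee_rot: [[0.493, 0.87, -0.0], [0.87, -0.493, 0.0], [0.0, -0.0, -1.0]]
wrist_force: [2.6, 2.5, -0.3]
gripper_width: 0.249
gripper_force: 29.9
```

```bash
cat > g.py <<'E'
from h import *
u=np.array([np.cos(.698),0,np.sin(.698)]);n=np.array([-np.sin(.698),0,np.cos(.698)])
for cam in("wrist","side"):
    p=imaging.capture(cam)
    for yy in(-.06,-.08):
        t=np.arange(-.195,-.245,-.001);v=[]
        for q in t:
            X=C+Q.T@(u*q-.034*n+np.array([0,yy,0]));m=proj(p,X).astype(np.float32)
            v.append(cv2.getRectSubPix(p["frame"],(1,1),tuple(map(float,m)))[0,0].astype(float))
        v=np.array(v);g=v[:,0]-.3*v[:,2]
        print(cam,yy," ".join(f"{a*1e3:.0f}:{x[0]:.0f}/{x[2]:.0f}" for a,x in zip(t,v) if -.240<a<-.214))
rep(())
E
python3 g.py
```

```text
wrist -0.06 -214:80/196 -215:80/195 -216:80/194 -217:79/192 -218:78/189 -219:77/186 -220:74/182 -221:73/181 -222:74/182 -223:87/184 -224:125/193 -225:171/202 -226:185/191 -227:135/134 -228:60/58 -229:30/30 -230:24/24 -231:27/28 -232:30/31 -233:33/35 -234:35/36 -235:36/37 -236:36/37 -237:36/36 -238:37/37 -239:37/37
wrist -0.08 -214:80/193 -215:79/192 -216:79/192 -217:78/191 -218:77/189 -219:75/185 -220:74/182 -221:73/181 -222:73/182 -223:87/184 -224:126/193 -225:170/199 -226:180/184 -227:129/125 -228:56/54 -229:30/29 -230:25/25 -231:27/28 -232:30/31 -233:34/35 -234:36/36 -235:36/36 -236:36/36 -237:41/41 -238:58/56 -239:88/84
side -0.06 -214:46/163 -215:46/162 -216:46/161 -217:45/160 -218:45/158 -219:44/156 -220:44/154 -221:46/152 -222:47/150 -223:52/147 -224:68/143 -225:85/140 -226:108/147 -227:136/165 -228:164/182 -229:180/196 -230:192/207 -231:200/216 -232:192/207 -233:182/198 -234:160/176 -235:125/138 -236:89/100 -237:66/74 -238:49/55 -239:35/38
side -0.08 -214:46/162 -215:46/161 -216:45/161 -217:45/159 -218:45/158 -219:45/156 -220:44/155 -221:44/153 -222:47/149 -223:51/145 -224:59/143 -225:76/146 -226:94/150 -227:114/162 -228:135/177 -229:155/191 -230:167/196 -231:179/202 -232:187/204 -233:183/198 -234:177/190 -235:153/164 -236:117/125 -237:81/86 -238:80/84 -239:86/87
14.7333 [0.4639 0.1459 0.2019] hook-C [-0.0656  0.0051 -0.0487] F [ 2.716  -0.2276 -1.4115] M [-0.2337 -0.9704 -0.0668] 0.24952811598882216 29.911406286992133
```

>>> apply_moves(
  moves=[
    [[-0.0004,0,0.0003],0],
    [[-0.0004,0,0.0003],0],
    [[-0.0004,0,0.0003],0],
    [[-0.0004,0,0.0003],0],
    [[-0.0004,0,0.0003],0],
  ],
)

```text
time_s: 15.15
tcp_pos: [0.4631, 0.1443, 0.2005]
ee_rot: [[0.493, 0.87, -0.0], [0.87, -0.493, 0.0], [-0.0, -0.0, -1.0]]
wrist_force: [1.9, 2.7, -0.8]
gripper_width: 0.251
gripper_force: 29.9
```

```bash
python3 -c "
from h import *
rep(())"
```

```text
15.15 [0.4631 0.1443 0.2005] hook-C [-0.0673  0.0051 -0.05  ] F [ 3.3256 -0.3211 -0.7975] M [-0.2064 -1.097  -0.0897] 0.25148798118592597 29.909163624979556
```

>>> apply_moves(
  moves=[
    [[-0.0004,0,0.0003],0],
    [[-0.0004,0,0.0003],0],
    [[-0.0004,0,0.0003],0],
    [[-0.0004,0,0.0003],0],
    [[-0.0004,0,0.0003],0],
  ],
)

```text
time_s: 15.57
tcp_pos: [0.4621, 0.1426, 0.199]
ee_rot: [[0.493, 0.87, -0.0], [0.87, -0.493, 0.0], [0.0, -0.0, -1.0]]
wrist_force: [1.2, 2.2, -0.8]
gripper_width: 0.252
gripper_force: 29.9
```

```bash
python3 g.py
```

```text
wrist -0.06 -214:78/191 -215:81/195 -216:81/197 -217:80/197 -218:81/196 -219:81/196 -220:80/195 -221:79/194 -222:80/193 -223:79/190 -224:76/186 -225:74/183 -226:74/183 -227:74/182 -228:70/172 -229:58/144 -230:42/93 -231:31/45 -232:30/33 -233:33/34 -234:35/36 -235:36/37 -236:38/37 -237:37/38 -238:36/37 -239:36/36
wrist -0.08 -214:79/191 -215:79/193 -216:79/194 -217:80/194 -218:79/194 -219:79/194 -220:79/193 -221:79/192 -222:78/191 -223:77/189 -224:76/185 -225:74/182 -226:74/182 -227:73/180 -228:68/168 -229:57/138 -230:41/88 -231:31/43 -232:30/32 -233:33/33 -234:35/36 -235:35/35 -236:36/37 -237:39/39 -238:59/57 -239:90/87
side -0.06 -214:45/160 -215:46/162 -216:46/162 -217:46/163 -218:46/163 -219:47/163 -220:47/163 -221:47/161 -222:46/160 -223:45/158 -224:45/156 -225:44/155 -226:46/153 -227:50/150 -228:55/148 -229:74/148 -230:95/149 -231:116/152 -232:136/164 -233:155/176 -234:152/169 -235:121/134 -236:88/99 -237:66/75 -238:49/55 -239:35/39
side -0.08 -214:46/159 -215:46/161 -216:47/162 -217:46/162 -218:46/162 -219:46/162 -220:46/161 -221:46/161 -222:46/159 -223:45/158 -224:45/156 -225:45/155 -226:46/154 -227:52/151 -228:63/149 -229:76/147 -230:102/154 -231:128/163 -232:151/172 -233:160/177 -234:166/181 -235:149/160 -236:115/123 -237:81/86 -238:80/83 -239:86/87
15.6667 [0.462  0.1425 0.1989] hook-C [-0.0695  0.0051 -0.0516] F [ 3.0876 -0.0024 -0.6965] M [-0.2693 -1.0133 -0.0695] 0.2506873277835892 29.91023724898696
```

>>> apply_moves(
  moves=[
    [[-0.0004,0,0.0003],0],
    [[-0.0004,0,0.0003],0],
    [[-0.0004,0,0.0003],0],
    [[-0.0004,0,0.0003],0],
  ],
)

```text
time_s: 16.0
tcp_pos: [0.4613, 0.1412, 0.1978]
ee_rot: [[0.493, 0.87, 0.0], [0.87, -0.493, 0.0], [0.0, -0.0, -1.0]]
wrist_force: [2.2, 2.3, -1.4]
gripper_width: 0.25
gripper_force: 29.9
```

```bash
python3 -c "
from h import *
rep(())"
```

```text
16.0 [0.4613 0.1412 0.1978] hook-C [-0.0709  0.0051 -0.0527] F [ 3.0994 -0.7969 -1.4358] M [-0.2166 -1.143  -0.1433] 0.24961606697198221 29.90949705708772
```

>>> apply_moves(
  moves=[
    [[-0.0004,0,0.0003],0],
    [[-0.0004,0,0.0003],0],
    [[-0.0004,0,0.0003],0],
    [[-0.0004,0,0.0003],0],
  ],
)

```text
time_s: 16.33
tcp_pos: [0.4605, 0.1398, 0.1966]
ee_rot: [[0.493, 0.87, -0.0], [0.87, -0.493, 0.0], [0.0, -0.0, -1.0]]
wrist_force: [1.2, 3.0, -1.7]
gripper_width: 0.25
gripper_force: 29.9
```

```bash
python3 -c "
from h import *
rep(())"
```

```text
16.3333 [0.4605 0.1398 0.1966] hook-C [-0.0725  0.0051 -0.0539] F [ 3.256   0.4215 -1.7489] M [-0.1993 -1.1396 -0.0946] 0.24957394778034067 29.909843020141125
```

>>> apply_moves(
  moves=[
    [[-0.0004,0,0.0003],0],
    [[-0.0004,0,0.0003],0],
    [[-0.0004,0,0.0003],0],
    [[-0.0004,0,0.0003],0],
  ],
)

```text
time_s: 16.67
tcp_pos: [0.4607, 0.1394, 0.1959]
ee_rot: [[0.493, 0.87, 0.003], [0.87, -0.493, 0.002], [0.003, 0.001, -1.0]]
wrist_force: [2.9, 5.7, -1.4]
gripper_width: 0.252
gripper_force: 29.9
```

```bash
python3 g.py
```

```text
wrist -0.06 -214:72/178 -215:73/180 -216:74/183 -217:76/187 -218:78/190 -219:79/193 -220:80/196 -221:80/197 -222:81/197 -223:81/197 -224:81/196 -225:80/195 -226:80/194 -227:80/192 -228:76/187 -229:75/183 -230:74/182 -231:74/182 -232:72/176 -233:63/152 -234:51/106 -235:38/58 -236:37/41 -237:37/36 -238:36/36 -239:35/35
wrist -0.08 -214:72/179 -215:72/180 -216:75/184 -217:76/186 -218:78/190 -219:79/193 -220:79/194 -221:79/194 -222:79/194 -223:80/194 -224:79/193 -225:79/192 -226:79/192 -227:79/191 -228:77/187 -229:75/184 -230:75/183 -231:74/182 -232:71/174 -233:62/148 -234:49/102 -235:38/55 -236:36/38 -237:38/37 -238:55/52 -239:84/81
side -0.06 -214:47/151 -215:44/153 -216:45/156 -217:46/159 -218:46/161 -219:47/162 -220:47/163 -221:47/163 -222:46/163 -223:46/163 -224:47/162 -225:46/161 -226:46/159 -227:46/157 -228:45/155 -229:44/154 -230:44/152 -231:43/149 -232:41/139 -233:39/129 -234:36/111 -235:34/86 -236:32/61 -237:33/49 -238:33/42 -239:33/36
side -0.08 -214:44/151 -215:44/153 -216:44/155 -217:45/157 -218:46/159 -219:46/160 -220:46/161 -221:46/162 -222:46/162 -223:46/161 -224:46/161 -225:46/160 -226:45/159 -227:45/158 -228:44/156 -229:43/154 -230:42/152 -231:42/148 -232:40/142 -233:38/126 -234:35/109 -235:36/91 -236:39/73 -237:43/55 -238:59/65 -239:77/80
16.7667 [0.4607 0.1394 0.1959] hook-C [-0.0728  0.0048 -0.0542] F [ 6.8184  0.4402 -0.9854] M [-0.0741 -1.9354 -0.0364] 0.2531420227692075 29.903522841632366
```

>>> apply_moves(
  moves=[
    [[-0.0008,0,0],0],
    [[-0.0007,0,0],0],
    [[0,0,0],0],
  ],
)

```text
time_s: 17.02
tcp_pos: [0.4607, 0.1392, 0.1961]
ee_rot: [[0.493, 0.87, 0.005], [0.87, -0.493, 0.004], [0.006, 0.002, -1.0]]
wrist_force: [3.3, 8.4, -2.9]
gripper_width: 0.25
gripper_force: 29.9
```

```bash
python3 -c "
from h import *
rep(())"
```

```text
17.0167 [0.4607 0.1392 0.1961] hook-C [-0.073   0.0048 -0.0536] F [ 8.9404  1.299  -2.9097] M [ 0.0647 -2.7026 -0.0446] 0.24991054270610596 29.902348439209163
```

>>> apply_moves(
  moves=[
    [[-0.001,0,0],0],
    [[-0.001,0,0],0],
    [[0,0,0],0],
    [[0,0,0],0],
  ],
)

```text
time_s: 17.35
tcp_pos: [0.4609, 0.1389, 0.1963]
ee_rot: [[0.492, 0.87, 0.007], [0.87, -0.493, 0.007], [0.01, 0.003, -1.0]]
wrist_force: [6.7, 12.0, -3.6]
gripper_width: 0.251
gripper_force: 30.0
```

```bash
python3 -c "
from h import *
rep(())"
```

```text
17.35 [0.4609 0.1389 0.1963] hook-C [-0.0733  0.0045 -0.0529] F [13.7543  0.1495 -3.5993] M [ 0.016  -3.562  -0.1131] 0.2512192387639049 29.964396539144218
```

>>> apply_moves(
  moves=[
    [[-0.0008,0,0],0],
    [[0,0,0],0],
    [[0,0,0],0],
    [[0,0,0],0],
    [[0,0,0],0],
  ],
)

```text
time_s: 17.77
tcp_pos: [0.461, 0.1387, 0.1965]
ee_rot: [[0.492, 0.87, 0.009], [0.87, -0.492, 0.008], [0.011, 0.004, -1.0]]
wrist_force: [7.0, 12.5, -3.7]
gripper_width: 0.253
gripper_force: 30.0
```

```bash
python3 g.py | cut -c1-330
```

```text
wrist -0.06 -214:73/178 -215:73/179 -216:74/182 -217:76/187 -218:79/191 -219:80/194 -220:81/197 -221:81/197 -222:81/197 -223:80/196 -224:80/195 -225:80/195 -226:80/193 -227:79/191 -228:77/187 -229:75/183 -230:75/182 -231:74/182 -232:71/176 -233:64/155 -234:52/114 -235:42/70 -236:37/41 -237:37/36 -238:35/35 -239:36/36
wrist -0.08 -214:73/178 -215:73/180 -216:74/182 -217:76/187 -218:79/190 -219:80/192 -220:80/193 -221:80/195 -222:80/195 -223:80/195 -224:80/194 -225:79/193 -226:79/192 -227:78/190 -228:76/187 -229:75/184 -230:75/183 -231:74/182 -232:70/175 -233:61/151 -234:49/108 -235:40/66 -236:37/40 -237:39/38 -238:55/54 -239:87/84
side -0.06 -214:47/151 -215:43/153 -216:44/156 -217:45/159 -218:45/161 -219:46/162 -220:46/163 -221:46/163 -222:46/163 -223:46/163 -224:46/162 -225:47/161 -226:47/159 -227:46/157 -228:45/155 -229:44/153 -230:44/151 -231:43/149 -232:41/139 -233:39/129 -234:37/112 -235:35/87 -236:33/62 -237:32/49 -238:32/40 -239:32/33
side -0.08 -214:44/151 -215:44/152 -216:43/154 -217:45/157 -218:46/159 -219:46/160 -220:46/161 -221:46/162 -222:46/162 -223:46/161 -224:46/161 -225:46/160 -226:45/160 -227:45/158 -228:44/157 -229:44/155 -230:43/152 -231:42/149 -232:41/142 -233:38/126 -234:36/110 -235:36/91 -236:40/73 -237:43/56 -238:59/65 -239:77/79
17.8667 [0.461  0.1387 0.1965] hook-C [-0.0734  0.0043 -0.0526] F [14.0585  1.0479 -4.4445] M [ 0.0171 -3.931  -0.1096] 0.24868422273391433 29.983746400102973
```

>>> apply_moves(
  moves=[
    [[-0.0009,0,0],0],
    [[0,0,0],0],
    [[0,0,0],0],
    [[0,0,0],0],
    [[0,0,0],0],
  ],
)

```text
time_s: 18.28
tcp_pos: [0.4611, 0.1385, 0.1967]
ee_rot: [[0.492, 0.87, 0.01], [0.87, -0.492, 0.009], [0.013, 0.004, -1.0]]
wrist_force: [8.2, 14.8, -4.4]
gripper_width: 0.251
gripper_force: 30.0
```

```bash
python3 -c "
from h import *
rep(())"
```

```text
18.2833 [0.4611 0.1385 0.1967] hook-C [-0.0736  0.0042 -0.0522] F [16.9406  0.2206 -4.3848] M [ 0.0314 -4.3008 -0.0684] 0.25083840512844013 29.995089364238083
```

Stop reached: the pull is about 17 N and held, and the sash edge has stopped moving. I'll relax the pull and centre the prong in the ring.

>>> apply_moves(
  moves=[
    [[0.002,0,0],0],
    [[0.003,0,0],0],
    [[0.003,0,0],0],
    [[0.003,0,0],0],
    [[0,0,0],0],
  ],
)

```text
time_s: 18.7
tcp_pos: [0.4615, 0.1425, 0.1946]
ee_rot: [[0.493, 0.87, -0.004], [0.87, -0.493, -0.003], [-0.004, -0.002, -1.0]]
wrist_force: [0.1, 0.4, -1.1]
gripper_width: 0.25
gripper_force: 30.0
```

>>> apply_moves(
  moves=[
    [[0,0,0],0],
    [[0,0,0],0],
  ],
)

```text
time_s: 18.87
tcp_pos: [0.4618, 0.1426, 0.1949]
ee_rot: [[0.494, 0.87, -0.002], [0.87, -0.494, -0.001], [-0.002, -0.001, -1.0]]
wrist_force: [-0.0, -0.1, -1.5]
gripper_width: 0.255
gripper_force: 30.0
```

```bash
python3 -c "
from h import *
rep(('top',))"
```

```text
top hook [232.4492 233.4591] [(array([233.7, 234.9]), 0.7)] ring [203.1627 216.8773] [(array([230.4, 232.1]), 0.44)]
19.0167 [0.4623 0.143  0.1953] hook-C [-0.0688  0.0051 -0.0553] F [ 0.4003 -0.2559 -1.8361] M [-0.0796  0.058  -0.0025] 0.24750114304185833 29.989122818224132
```

>>> apply_moves(
  moves=[
    [[0.004,0,-0.001],0],
    [[0,0,0],0],
    [[0,0.005,0],0],
    [[0,0.005,0],0],
    [[0,0,0],0],
  ],
)

```text
time_s: 19.43
tcp_pos: [0.4741, 0.1417, 0.1964]
ee_rot: [[0.494, 0.87, 0.0], [0.87, -0.494, -0.0], [0.0, 0.0, -1.0]]
wrist_force: [-0.5, -0.1, -2.2]
gripper_width: 0.253
gripper_force: 30.0
```

```bash
python3 -c "
from h import *
rep(())"
```

```text
19.4333 [0.4741 0.1417 0.1964] hook-C [-0.0641 -0.0059 -0.0541] F [-0.3614  0.4127 -2.1698] M [-0.1595 -0.0265 -0.0449] 0.252806866826785 29.988816934637725
```

No force on it. I'll pull the prong out sideways.

>>> apply_moves(
  moves=[
    [[0,0.006,0],0],
    [[0,0.008,0],0],
    [[0,0.008,0],0],
    [[0,0.01,0],0],
    [[0,0.01,0],0],
  ],
)

```text
time_s: 19.85
tcp_pos: [0.5108, 0.1207, 0.1964]
ee_rot: [[0.493, 0.87, 0.0], [0.87, -0.493, -0.0], [-0.0, 0.0, -1.0]]
wrist_force: [-1.3, -0.2, -2.0]
gripper_width: 0.25
gripper_force: 30.0
```

```bash
python3 g.py|cut -c1-310
```

```text
wrist -0.06 -214:156/149 -215:156/149 -216:156/149 -217:156/150 -218:157/151 -219:157/151 -220:158/152 -221:158/151 -222:158/151 -223:158/152 -224:159/152 -225:159/152 -226:160/152 -227:161/153 -228:161/154 -229:160/154 -230:160/153 -231:161/154 -232:161/155 -233:162/155 -234:162/155 -235:163/156 -236:163/156
wrist -0.08 -214:72/179 -215:73/180 -216:74/183 -217:76/187 -218:78/190 -219:78/192 -220:79/193 -221:79/194 -222:80/195 -223:81/196 -224:80/194 -225:79/193 -226:79/192 -227:78/190 -228:76/187 -229:75/184 -230:74/182 -231:74/182 -232:71/176 -233:64/153 -234:50/108 -235:39/62 -236:36/43 -237:42/41 -238:56/54 -2
side -0.06 -214:47/152 -215:43/154 -216:44/156 -217:45/159 -218:46/161 -219:46/162 -220:46/164 -221:46/164 -222:46/164 -223:46/164 -224:47/163 -225:47/162 -226:46/160 -227:46/158 -228:45/156 -229:44/154 -230:44/152 -231:43/150 -232:41/140 -233:39/129 -234:37/112 -235:35/87 -236:33/62 -237:33/49 -238:33/42 -23
side -0.08 -214:45/152 -215:45/154 -216:45/156 -217:46/158 -218:46/160 -219:46/161 -220:46/162 -221:46/163 -222:46/163 -223:46/163 -224:46/162 -225:46/162 -226:46/161 -227:45/159 -228:45/158 -229:45/156 -230:44/153 -231:43/150 -232:42/143 -233:39/127 -234:37/110 -235:37/91 -236:40/73 -237:43/56 -238:59/65 -23
19.95 [0.5113 0.1205 0.1962] hook-C [-0.0642 -0.0488 -0.0544] F [-0.2941  0.368  -2.2135] M [-0.0982 -0.0224 -0.0498] 0.24879315529317753 29.988888166844845
```

The hook is out and the sash is still closed. I'll lift clear and return.

>>> apply_moves(
  moves=[
    [[0,0,-0.015],0],
    [[0,0.005,-0.025],0],
    [[0,0.01,-0.025],0],
    [[-0.01,0.028,-0.02],0],
    [[-0.01,0.028,-0.01],0],
  ],
)

```text
time_s: 20.37
tcp_pos: [0.5631, 0.069, 0.2951]
ee_rot: [[0.491, 0.871, 0.006], [0.871, -0.491, 0.001], [0.004, 0.004, -1.0]]
wrist_force: [1.2, 0.7, -1.4]
gripper_width: 0.249
gripper_force: 30.0
```

>>> apply_moves(
  moves=[
    [[-0.01,0.028,0],0],
    [[-0.01,0.028,0],0],
    [[-0.01,0.028,0],0],
    [[-0.01,0.028,0],0],
    [[-0.01,0.028,0],0],
  ],
)

```text
time_s: 20.78
tcp_pos: [0.6594, -0.045, 0.2911]
ee_rot: [[0.494, 0.87, -0.001], [0.87, -0.494, 0.0], [-0.0, -0.001, -1.0]]
wrist_force: [-0.1, -0.1, -0.8]
gripper_width: 0.251
gripper_force: 30.0
```

>>> apply_moves(
  moves=[
    [[-0.012,0.018,0],0],
    [[0,0,0],7],
    [[0,0,0],7],
    [[0,0,0],7],
    [[0,0,0],7],
  ],
)

```text
time_s: 21.2
tcp_pos: [0.6685, -0.0634, 0.2907]
ee_rot: [[0.848, 0.531, -0.001], [0.531, -0.848, 0.0], [-0.001, -0.001, -1.0]]
wrist_force: [-0.8, 0.9, -1.5]
gripper_width: 0.25
gripper_force: 30.0
```

>>> apply_moves(
  moves=[
    [[0,0,0],7],
    [[0,0,0],7],
    [[0,0,0],7],
    [[0,0,0],7],
    [[0,0,0],7],
  ],
)

```text
time_s: 21.62
tcp_pos: [0.6684, -0.063, 0.291]
ee_rot: [[0.999, -0.051, -0.001], [-0.051, -0.999, 0.0], [-0.001, -0.0, -1.0]]
wrist_force: [0.2, 0.3, -0.9]
gripper_width: 0.246
gripper_force: 30.0
```

>>> apply_moves(
  moves=[
    [[0,0,0],7],
    [[0,0,0],3.7],
    [[0,0,0],0],
    [[0,0,0],0],
  ],
)

```text
time_s: 21.95
tcp_pos: [0.6685, -0.0631, 0.2911]
ee_rot: [[0.974, -0.228, -0.001], [-0.228, -0.974, 0.0], [-0.001, 0.0, -1.0]]
wrist_force: [-0.1, 0.2, -1.7]
gripper_width: 0.251
gripper_force: 30.0
```

>>> apply_moves(
  moves=[
    [[0,0,0.03],0],
    [[0,0,0.035],0],
    [[0,0,0.035],0],
    [[0,0,0.035],0],
    [[0,0,0.035],0],
  ],
)

```text
time_s: 22.37
tcp_pos: [0.6684, -0.0631, 0.1202]
ee_rot: [[0.974, -0.228, 0.001], [-0.228, -0.974, 0.0], [0.001, -0.0, -1.0]]
wrist_force: [-0.0, 0.6, -1.1]
gripper_width: 0.249
gripper_force: 30.0
```

>>> apply_moves(
  moves=[
    [[0,0,0.03],0],
    [[0,0,0.02],0],
    [[0,0,0],0],
    [[0,0,0],0],
  ],
)

```text
time_s: 22.7
tcp_pos: [0.6682, -0.0632, 0.0706]
ee_rot: [[0.974, -0.228, -0.002], [-0.228, -0.974, -0.001], [-0.002, 0.001, -1.0]]
wrist_force: [0.8, -0.7, -0.7]
gripper_width: 0.251
gripper_force: 30.0
```

```bash
python3 -c "
from h import *
rep(('side','top'))"
```

```text
side hook [411.5982 248.8084] [(array([408.1, 246.2]), 0.66)] ring [280.3876 104.6067] [(array([272.4, 133.5]), 0.43)]
top hook [363.2303 133.1281] [(array([355.5, 183.8]), 0.62)] ring [203.1627 216.8773] [(array([229.5, 227.2]), 0.45)]
23.0 [ 0.6696 -0.0629  0.0734] hook-C [-0.2224 -0.4131 -0.1766] F [ 0.9882  0.1211 -1.3562] M [-0.029   0.0235  0.0493] 0.24969149380992203 29.989112438634038
```

>>> apply_moves(
  moves=[
    [[0,0,0.015],0],
    [[0,0,0.015],0],
    [[0,0,0.008],0],
    [[0,0,0.003],0],
    [[0,0,0],0],
  ],
)

```text
time_s: 23.42
tcp_pos: [0.6683, -0.0631, 0.0301]
ee_rot: [[0.973, -0.229, -0.001], [-0.229, -0.973, -0.0], [-0.001, 0.0, -1.0]]
wrist_force: [0.3, -0.5, -1.5]
gripper_width: 0.251
gripper_force: 30.0
```

>>> apply_moves(
  moves=[
    [[0,0,0],0],
    [[0,0,0],0],
  ],
)

```text
time_s: 23.58
tcp_pos: [0.6694, -0.063, 0.0316]
ee_rot: [[0.973, -0.229, 0.002], [-0.229, -0.973, -0.0], [0.002, -0.0, -1.0]]
wrist_force: [-0.7, -0.0, -1.1]
gripper_width: 0.247
gripper_force: 30.0
```

>>> apply_moves(
  moves=[
    [[0,0,0.001],0],
    [[0,0,0.001],0],
    [[0,0,0.0012],0],
    [[0,0,0],0],
    [[0,0,0],0],
  ],
)

```text
time_s: 24.0
tcp_pos: [0.6688, -0.063, 0.0277]
ee_rot: [[0.973, -0.229, 0.001], [-0.229, -0.973, -0.0], [0.001, -0.0, -1.0]]
wrist_force: [-0.6, 0.2, 0.1]
gripper_width: 0.249
gripper_force: 30.0
```

It's resting on the board. I'll let go.

>>> apply_moves(
  moves=[
    [[0,0,0],0],
    [[0,0,0],0],
    [[0,0,0],0],
    [[0,0,0],0],
    [[0,0,0],0],
  ],
  hand=0.07,
)

```text
time_s: 24.42
tcp_pos: [0.6686, -0.0631, 0.0273]
ee_rot: [[0.973, -0.229, 0.0], [-0.229, -0.973, -0.0], [0.0, 0.0, -1.0]]
wrist_force: [0.2, -0.4, 0.2]
gripper_width: 0.545
gripper_force: 0.0
```

>>> apply_moves(
  moves=[
    [[0,0,0],0],
    [[0,0,0],0],
    [[0,0,0],0],
    [[0,0,0],0],
    [[0,0,0],0],
  ],
)

```text
time_s: 24.83
tcp_pos: [0.6686, -0.063, 0.0272]
ee_rot: [[0.973, -0.229, -0.0], [-0.229, -0.973, -0.0], [-0.0, 0.0, -1.0]]
wrist_force: [-0.0, 0.1, -0.3]
gripper_width: 0.796
gripper_force: 0.0
```

>>> apply_moves(
  moves=[
    [[0,0,-0.01],0],
    [[0,0,-0.02],0],
    [[0,0,-0.03],0],
    [[0,0,-0.03],0],
    [[0,0,-0.03],0],
  ],
)

```text
time_s: 25.25
tcp_pos: [0.6685, -0.0631, 0.1493]
ee_rot: [[0.973, -0.229, 0.0], [-0.229, -0.973, -0.0], [0.0, 0.0, -1.0]]
wrist_force: [0.8, 0.4, -0.3]
gripper_width: 0.806
gripper_force: 0.0
```

>>> apply_moves(
  moves=[
    [[0,0,-0.03],0],
    [[0,0,0],0],
    [[0,0,0],0],
    [[0,0,0],0],
    [[0,0,0],0],
  ],
)

```text
time_s: 25.67
tcp_pos: [0.6677, -0.0631, 0.1762]
ee_rot: [[0.973, -0.23, -0.002], [-0.23, -0.973, 0.0], [-0.002, 0.0, -1.0]]
wrist_force: [0.5, -0.0, -1.3]
gripper_width: 0.807
gripper_force: 0.0
```

```bash
python3 - <<'E'
from h import *
np.set_printoptions(precision=4,suppress=True)
for n in("top","wrist","side"):
    p=imaging.capture(n)
    for k,z in(("handle",.04),("hook",.04),("blue_box",.0),("blue_scoop",.026)):
        o=at(p,k)[:1]
        if o:print(n,k,o,onz(p,o[0][0],z))
print(r.sense()["time_s"],r.sense()["gripper_width"],r.sense()["tcp_pos"])
E
python3 g.py|sed -n 3,4p|cut -c1-310
```

```text
top handle [(array([355.4, 186.1]), 0.85)] [ 0.6527 -0.0603  0.04  ]
top blue_box [(array([349.9, 268.4]), 0.83)] [ 0.4069 -0.05    0.    ]
top blue_scoop [(array([417.7, 182.5]), 0.57)] [ 0.6679 -0.2494  0.026 ]
wrist handle [(array([322.8, 210.5]), 0.64)] [ 0.6498 -0.0607  0.04  ]
wrist hook [(array([301.9,  39. ]), 0.66)] [ 0.7958 -0.0773  0.04  ]
wrist blue_box [(array([318. , 227.4]), 0.63)] [ 0.6195 -0.0486  0.    ]
wrist blue_scoop [(array([514.5, 146.4]), 0.63)] [ 0.6654 -0.2467  0.026 ]
side handle [(array([344.1, 265.4]), 0.62)] [ 0.6458 -0.0595  0.04  ]
side hook [(array([407.8, 262.2]), 0.56)] [ 0.7956 -0.0754  0.04  ]
side blue_box [(array([246. , 289.5]), 0.78)] [ 0.4125 -0.0587  0.    ]
side blue_scoop [(array([372.8, 332.1]), 0.91)] [ 0.6699 -0.2416  0.026 ]
26.4167 0.8012575706733096 [ 0.6686 -0.063   0.1773]
side -0.06 -214:47/150 -215:43/152 -216:44/154 -217:44/157 -218:45/159 -219:46/161 -220:47/163 -221:47/163 -222:46/162 -223:46/162 -224:46/161 -225:46/160 -226:46/158 -227:45/156 -228:44/154 -229:43/152 -230:43/150 -231:42/148 -232:40/138 -233:38/127 -234:36/110 -235:34/85 -236:33/60 -237:32/48 -238:32/41 -23
side -0.08 -214:44/150 -215:44/152 -216:44/154 -217:45/155 -218:45/157 -219:45/159 -220:46/160 -221:46/161 -222:46/161 -223:46/160 -224:46/160 -225:45/159 -226:45/158 -227:44/157 -228:43/155 -229:43/153 -230:43/150 -231:43/147 -232:42/140 -233:39/124 -234:35/108 -235:36/90 -236:39/72 -237:43/55 -238:58/65 -23
```

The pole is flat in its old place, the sash is closed, and the box and scoop haven't moved. I'll hand it in.

```bash
python3 -c "
from station import r
print(r.finish_job())"
```

```text
the job is handed in; nothing more can be done
None
```

The job is handed in. The sash was hooked and pulled down onto its stop with about 17 N on the wrist sensor. I then unhooked it, and the sash stayed closed. The pole is back flat on the board about where it was, and the scoop and box look unmoved. No verdict came back.

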